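Spin test and homing of the loaf scanner's turntable

ROBOT

A 6-joint arm with a two-finger parallel gripper is mounted at the origin on the work surface. World frame = base frame: x ahead of the robot, y to its left, z up, the work surface at z = 0. Lengths are in m, angles in rad, forces in N, time in s.
With the tool pointing down it reaches from about 0.225 to 0.725 m from the base axis. Payload 3.1 kg.
Tool frame: the origin (TCP) lies midway between the tips of the shut fingers; the grasp point (between the pads) lies 19 mm behind it; x points along the fingers, z is the direction in which the jaws open and shut, and the axes are right-handed (so a half turn about x gives the same grasp; the last joint's range is limited). The gripper opens to 85 mm and grips with 20 to 120 N. Pads are 22 mm wide; open, the fingers measure 114 mm over their backs; the gripper's body (76 mm by 85 mm) begins 54 mm behind the grasp point. The pads swing forward as they close: fully open they stand 13 mm farther back than shut.
Start: joints at [-1.361, 0.048, 0.099, 1.622, 0, 1.443], TCP at [0.174, -0.495, 0.231] pointing down, gripper open.
Joint ranges: [-2.91, 2.91], [-0.99, 1.94], [-1.21, 1.42], [-2.12, 2.29], [-1.49, 1.47], [-3.14, 3.14]. Speed limits (rad/s): [2.79, 2.79, 3.14, 3.14, 3.14, 3.14].

INTERFACE

Orientations are given as a 3x3 rotation matrix whose columns are the frame's x, y, z axes.
In Python, from station import ctrl gives the robot as it stands. The module is installed in compiled form; this text tells all that it offers.
- The arm moves only by the tool move_arm, never from a script. Its argument "commands" is a list that holds one entry, the list of rows, each a list of 4 numbers: the shift along the tool's x, y, z in m, then the turn about the tool's x in degrees. In form: [[[tx, ty, tz, twist], ...]]. A call has 1 to 20 rows; each row is the pose to reach, as a shift and turn from the pose measured when the call began, along the tool's axes at that moment; what a row does not reach only later rows make up. A row lasts 1/12 s, in which the tool goes at most 41.7 mm and 7.16 degrees, less where a joint would pass 70% of its speed; a pose out of reach is approached as far as the arm can. A call with a gripper value outside its range is refused whole. "fingers" is the gripper's target within -1 to 1 (shut at 1, half-way at 0, fully open at -1), set as the call begins (left out, the last holds). The fingers move at their own pace and stop on an object; the grip force is fixed at half the most. Time passes only in rows, so rows that repeat a pose let the fingers close. It gives the time, the measured TCP pose, the force and the opening at its end, in the units of the state.
- ctrl.state(): the state, without advancing time (a new reading comes with each control period).
- ctrl.grab_frame(name): name is "scene" or "side" or "wrist"; returns (picture, depth): 400x640x3 uint8, red, green, blue; 400x640 float32, m along the optical axis (not along the pixel's ray), 0 where there is no reading.
- ctrl.camera_params(name): a dict with "mtx" (3x3 intrinsics, pixels), "k1" (the pictures are not rectified: a ray, as slopes to the right and down, at radius r is drawn at 1 + k1 r^2 times it, then the intrinsics apply), "extrinsics" (4x4, takes a point from camera to world coordinates). Camera axes: x right, y up, looking along -z (the intrinsics and any distortion apply to the point x, -y, -z); pixel columns grow to the right and rows downward; lengths in m; the calibration is good to about 2 mm. A picture is of the moment at which its call begins: read the wrist's pose just before it. camera_params takes no time and is no camera call; for the wrist camera it gives the pose at the moment of the call.
- ctrl.finish_job(): hands the job in, once; it reports no verdict.
The state is a dict: "clock": time; "joint_pos": joint angles; "dq": joint speeds; "effort": joint torques, N m; "ee_pos": TCP position; "tool_rot": TCP orientation; "force": force on the tool from outside, world axes, zero at the start; "moment": the same for the moment, N m; "width": finger opening in m.
Only numpy, scipy, OpenCV 4.12 (cv2) and the standard library are available. Lean on these libraries where they do the work, as an engineer would, in place of code of your own. Each camera call takes 0.05 s, during which the arm holds its last target. There are 200 camera calls.

TASK

Check that the loaf scanner's turntable runs freely: with a fingertip, flick it so that it spins, and let it coast untouched for at least two seconds at a turn every four seconds or faster. Then, while it is still turning, brake it with a fingertip laid on the platter, so that it comes to rest with the nose of its index arm opposite the fixed pointer on the base, and take the hand away. Be gentle and pinch or lift nothing: the reference body stays standing centred on the platter, and the scan column and the other things on the bench are left alone.

Things in the scene. Friction and masses are not known exactly. Their poses are not given: they have to be found in the camera images.
- scanner: The scanner's fixed base: grey round drum, 248 mm across and 40 mm high, origin on the bench under the turntable's axis, z up. Its own -x side (the front) carries a low control panel (reaching 165 mm from the axis, 30 mm high) and the pointer. On its +y side, in the direction 85 degrees from its +x towards its +y, stands the scan column.
- column: The scan column: upright aluminium box section, 45 x 60 mm and 275 mm high, fixed to the base; origin on the bench at the middle of its foot, 205 mm from the turntable's axis; its black lens head reaches in to 168 mm from the axis at 90 to 130 mm above the bench. Delicate: not to be touched.
- turntable (a joint): Angle of the turntable about the vertical axis through the scanner's origin, rad, counter-clockwise seen from above positive; it turns without end either way and counts on past whole turns. At 0 (and every whole turn) the nose is opposite the pointer. Very free bearing: left alone it coasts for 10 to 20 s, slowing by 0.15 to 0.2 rad/s every second. Moment of inertia about 0.005 kg m2.
- nose (a point): Point of the nose of the index arm, a flat steel tongue 20 mm wide and 4 mm thick on top of the platter, from 70 mm from the axis out to the pointed nose 125 mm from the axis (15 mm beyond the rim), 62 mm above the bench. It turns with the platter.
- stud (a point): Middle of the top of the finger stud: upright steel peg on the index arm, 14 mm across, 86 mm from the axis, in line with the nose, its top 88 mm above the bench (28 mm above the platter).
- pointer (a point): Point of the fixed pointer: a steel blade 18 mm wide on a post at the front of the base, 128 mm from the axis, pointing in at it, 62 mm above the bench (post to 67 mm). In the base's own frame it lies at x = -128 mm, y = 0.
- centre (a point): Middle of the top face of the turntable, on its axis: a flat round aluminium platter, 220 mm across, 10 mm thick, its top 60 mm above the bench, graduated every 10 degrees at the rim, 0.85 kg. Its spindle stands on a weighing cell: pressed from above it gives softly, about 2 N per mm, 6 mm at most (40 N overloads the cell). A finger pressed on top drags or stops it by friction. Three centring pins, 6 mm thick and 10 mm high, stand 40 mm from the axis.
- reference: The reference  stepped white plastic body, 70 mm across for the lower 24 mm, then 46 mm across, 45 mm high in all, 0.2 kg; it stands loose in the middle of the platter, between the centring pins. Origin in the middle of its underside.
- small_ref: Bystander: plain white plastic cylinder, 40 mm across and 50 mm high, standing beside the scanner. Origin under its middle.
- caliper: Bystander: slide caliper lying flat beside the scanner, 200 mm long, 12 mm high, about 70 mm wide over the jaws. Origin under the middle of its beam.
- tin: Bystander: small open steel baking tin, 90 mm across and 45 mm high.
- mug: Bystander: white mug, 82 mm across and 95 mm high, handle on one side.
- jar: Bystander: glass jar with a steel cap, 64 mm across and 85 mm high.
- mouse: Bystander: grey computer mouse, 105 x 60 mm and 32 mm high.
- screwdriver: Bystander: screwdriver with a black handle, lying flat.
There are look-alikes about, which are no part of the job. What is shaped like the reference but green or yellow is not meant.

How it is judged:
By the outcome, as a careful person would: the job done as asked, in the order asked, and still so for the second after the job is handed in, with the robot touching nothing.
It also fails if it takes over 38 s, if anything falls off the work surface, if the arm or the gripper's body presses on something with over 40 N, if the wrist force passes 120 N, or if a joint passes its speed limit or range.

## Working session

There is one attempt and no reset: what is moved stays moved. The work goes in short steps, Python scripts to look and compute and a tool call to move; the robot and the scene stay as the last step left them, time stands still between calls to the robot, and variables do not carry over. Pictures are saved under pics/ and viewed, about 8 in all and at most 12, crops included, and the job is handed in when it is done.

Besides the shell and the picture viewer there is one more tool, called in YAML: its name, and indented under it one key for each argument. move_arm: Moves the arm, as the interface text tells. Its arguments: {"type":"object","properties":{"commands":{"type":"array"},"fingers":{"type":"number"}},"required":["commands"]}

```bash
mkdir -p pics
cat > h.py <<'E'
import numpy as np, cv2
from station import ctrl
def snap(n,fn=None):
    P=ctrl.camera_params(n); im,d=ctrl.grab_frame(n)
    if fn: cv2.imwrite('pics/'+fn,im[:,:,::-1])
    return im,d,P
def ray(P,u,v):
    K=np.array(P['mtx']);E=np.array(P['extrinsics'])
    xd=(u-K[0,2])/K[0,0];yd=(v-K[1,2])/K[1,1]
    x,y=xd,yd
    for _ in range(20):
        s=1+P['k1']*(x*x+y*y);x,y=xd/s,yd/s
    return E[:3,3],E[:3,:3]@np.array([x,-y,-1.])
def onz(P,u,v,z):
    o,d=ray(P,u,v); return o+d*(z-o[2])/d[2]
def proj(P,p):
    K=np.array(P['mtx']);E=np.array(P['extrinsics'])
    c=E[:3,:3].T@(np.asarray(p)-E[:3,3]); x,y=c[0]/-c[2],-c[1]/-c[2]
    s=1+P['k1']*(x*x+y*y); return np.array([K[0,0]*x*s+K[0,2],K[1,1]*y*s+K[1,2]])
E
python3 - <<'E'
from h import *
a=snap('scene','scene0.png');b=snap('side','side0.png')
for q in (a,b):
    print(np.round(q[2]['mtx'],1).tolist(),q[2]['k1'],np.round(q[2]['extrinsics'],3).tolist())
s=ctrl.state();print(s)
E
```

```text
[[387.7, 0.0, 321.2], [0.0, 387.7, 198.0], [0.0, 0.0, 1.0]] -0.06672147272822739 [[0.781, -0.448, 0.436, 1.081], [0.625, 0.563, -0.541, -0.758], [-0.003, 0.695, 0.719, 1.077], [0.0, 0.0, 0.0, 1.0]]
[[459.4, 0.0, 321.2], [0.0, 459.4, 200.6], [0.0, 0.0, 1.0]] -0.02156956496377524 [[-0.794, 0.355, -0.493, -0.213], [-0.607, -0.464, 0.645, 0.888], [0.0, 0.812, 0.584, 0.886], [0.0, 0.0, 0.0, 1.0]]
{'clock': 0.1, 'joint_pos': array([-1.36078512e+00,  4.86927480e-02,  9.77457683e-02,  1.62201449e+00,
        8.31666516e-06,  1.44298425e+00]), 'dq': array([ 0.00105584, -0.00143926,  0.00306305,  0.00034154, -0.00080737,
        0.00115688]), 'effort': array([ 2.82637731e-03, -3.39850080e+01,  3.20936179e+01,  1.58363819e-02,
       -2.18450323e-04, -6.37159403e-06]), 'ee_pos': array([ 0.17386994, -0.4947797 ,  0.23022149]), 'tool_rot': array([[-4.43233974e-04,  9.43478402e-01,  3.31433717e-01],
       [ 2.11929931e-03,  3.31433892e-01, -9.43476064e-01],
       [-9.99997656e-01,  2.84226603e-04, -2.14641589e-03]]), 'force': array([ 0.76070155,  1.20434378, -0.43587141]), 'moment': array([ 0.02845827, -0.0108456 ,  0.00547479]), 'width': 0.0853293264726369}
```

View pics/scene0.png

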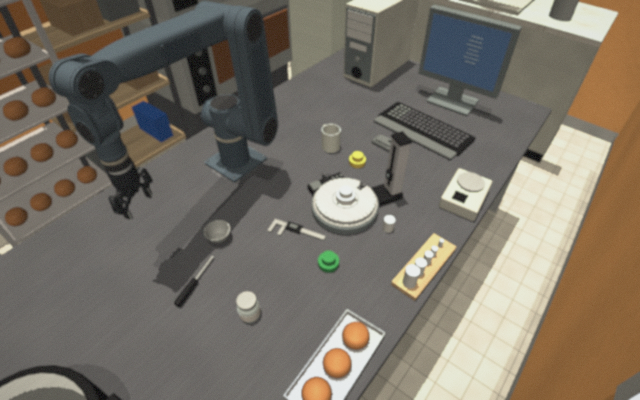

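View pics/side0.png

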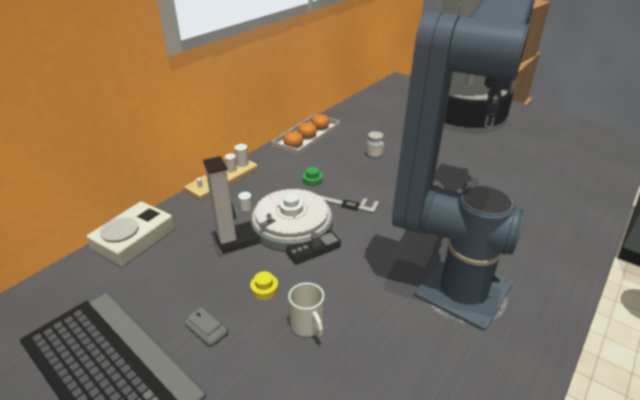

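The turntable carries the white reference at scene (345,195) and side (291,205). The look-alikes are yellow at scene (357,158) and green at (329,261), and there is a small white cylinder at (390,224). The panel and pointer face the robot at side (313,247), and the column is at side (220,205). Next I'll fit the platter and take a close crop.

```bash
cat >> h.py <<'E'
def platter(im,P,seed):
    m=(im.min(2)>150).astype(np.uint8)
    m=cv2.morphologyEx(m,cv2.MORPH_CLOSE,np.ones((5,5),np.uint8))
    n,l,st,c=cv2.connectedComponentsWithStats(m); k=l[seed[1],seed[0]]
    cs,_=cv2.findContours((l==k).astype(np.uint8),cv2.RETR_EXTERNAL,cv2.CHAIN_APPROX_NONE)
    h=cv2.convexHull(max(cs,key=cv2.contourArea))[:,0]
    w=np.array([onz(P,u,v,.06)[:2] for u,v in h])
    (cx,cy),r=cv2.minEnclosingCircle((w*1000).astype(np.float32))
    return st[k],cx,cy,r,w
E
python3 - <<'E'
from h import *
out=[]
for n,seed,(x0,y0,x1,y1) in (('scene',(330,212),(290,120,420,240)),('side',(310,222),(190,150,350,270))):
    im,d,P=snap(n)
    st,cx,cy,r,w=platter(im,P,seed);print(n,st,cx,cy,r,'mean',w.mean(0))
    # depth points at platter height
    vv,uu=np.mgrid[y0:y1,x0:x1];D=d[y0:y1,x0:x1]
    pts=[]
    K=P['mtx'];E=np.array(P['extrinsics'])
    for u,v,z in zip(uu.ravel(),vv.ravel(),D.ravel()):
        if z>0:
            o,dd=ray(P,u,v);pts.append(o+dd*z)
    pts=np.array(pts)
    for lo,hi,nm in ((.056,.066,'plat'),(.1,.11,'reftop'),(.078,.09,'refstep/stud'),(.15,.3,'col')):
        q=pts[(pts[:,2]>lo)&(pts[:,2]<hi)]
        if len(q): print(nm,len(q),q.mean(0).round(4),q.min(0).round(3),q.max(0).round(3), np.array(cv2.minEnclosingCircle((q[:,:2]*1000).astype(np.float32))[0]).round(1))
    c=cv2.resize(im[y0:y1,x0:x1],None,fx=5 if n=='scene' else 4.5,fy=5 if n=='scene' else 4.5,interpolation=cv2.INTER_CUBIC)
    out.append(c[:600,:800]);cv2.imwrite(f'pics/crop_{n}.png',out[-1][:,:,::-1])
E
```

```text
scene [ 313  178   65   49 2465] 541.6066284179688 51.74234390258789 122.705810546875 mean [0.5309891  0.04493523]
plat 1451 [0.5261 0.0691 0.0588] [ 0.222 -0.051  0.056] [0.7   0.371 0.066] [460.8 205.8]
reftop 120 [0.5624 0.1022 0.1035] [0.511 0.036 0.1  ] [0.662 0.242 0.11 ] [592.8 141.2]
refstep/stud 224 [0.4559 0.1652 0.0829] [0.22  0.026 0.078] [0.662 0.367 0.09 ] [426.8 228.1]
col 701 [0.6329 0.2278 0.2261] [0.59  0.205 0.15 ] [0.664 0.276 0.278] [627.2 240.7]
side [ 252  189   89   51 3044] 505.36224365234375 62.18574905395508 137.8964080810547 mean [0.52555739 0.09272484]
plat 2260 [0.5279 0.0776 0.0603] [ 0.38  -0.085  0.056] [0.896 0.279 0.066] [638.1  28.8]
reftop 190 [0.5541 0.1336 0.1049] [0.506 0.042 0.1  ] [0.653 0.28  0.11 ] [573.8 159. ]
refstep/stud 302 [0.5923 0.1067 0.0837] [ 0.493 -0.083  0.078] [0.9  0.28 0.09] [719.1  82.9]
col 1039 [0.6084 0.2585 0.2271] [0.585 0.216 0.15 ] [0.659 0.282 0.279] [622.5 248.8]
```

View pics/crop_side.png

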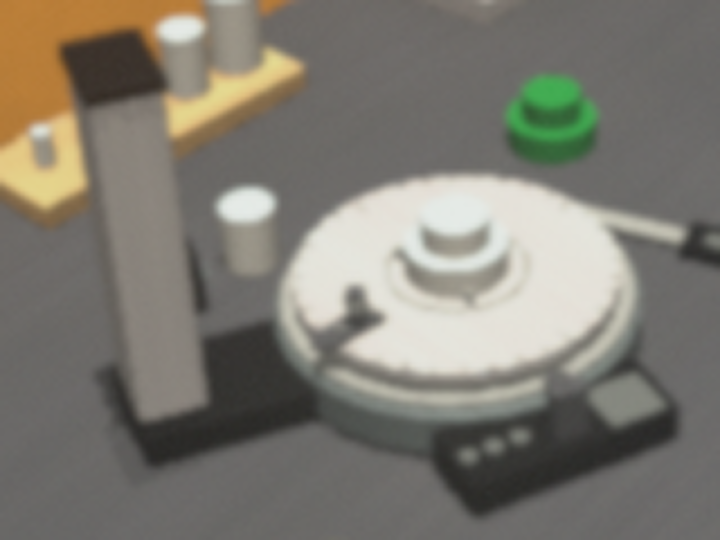

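View pics/crop_scene.png

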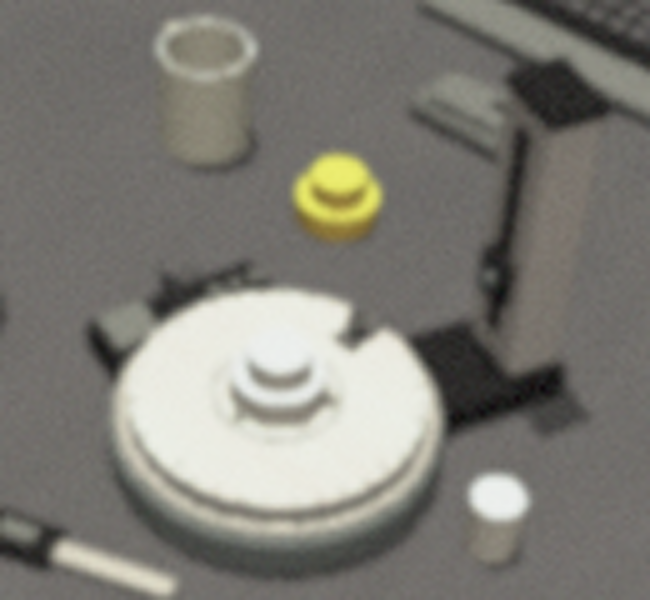

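Run:
```python
from h import *
S=ctrl.camera_params('side');C=ctrl.camera_params('scene')
f=lambda u,v:(190+u/4.5,150+v/4.5)
g=lambda u,v:(290+u/5,120+v/5)
print('ref top',onz(S,*f(455,212),.105),onz(C,*g(280,347),.105))
print('stud',onz(S,*f(355,292),.088),onz(C,*g(354,325),.088))
print('pointer',onz(S,*f(557,378),.064))
print('col top',onz(S,*f(112,65),.275),onz(C,*g(560,88),.275))
print('nose',onz(S,*f(325,340),.062))
```

```text
ref top [0.52816645 0.06498009 0.105     ] [0.5341203  0.06143817 0.105     ]
stud [0.53762982 0.15254215 0.088     ] [0.55350857 0.12811271 0.088     ]
pointer [0.40139004 0.11895703 0.064     ]
col top [0.61643442 0.2523816  0.275     ] [0.63119804 0.23930808 0.275     ]
nose [0.54312775 0.17713397 0.062     ]
```

move_arm:
  commands:
    - [[-0.01, 0.05, -0.04, 0], [-0.02, 0.09, -0.075, 0], [-0.03, 0.13, -0.108, 0], [-0.035, 0.165, -0.137, 0], [-0.04, 0.2, -0.166, 0], [-0.045, 0.235, -0.195, 0], [-0.05, 0.27, -0.224, 0], [-0.055, 0.305, -0.253, 0], [-0.06, 0.34, -0.282, 0], [-0.065, 0.375, -0.311, 0], [-0.07, 0.41, -0.34, 0], [-0.07, 0.435, -0.361, 0], [-0.07, 0.448, -0.372, 0], [-0.07, 0.448, -0.372, 0], [-0.07, 0.448, -0.372, 0], [-0.07, 0.448, -0.372, 0]]
  fingers: 1

```text
clock: 1.53
ee_pos: [0.4738, 0.0065, 0.3006]
tool_rot: [[-0.002, 0.942, 0.336], [0.002, 0.336, -0.942], [-1.0, -0.001, -0.002]]
force: [-0.6, -0.0, -0.2]
width: -0.0
```

Run:
```python
from h import *
s=ctrl.state();print(s['clock'],s['ee_pos'],s['width'],s['tool_rot'].round(3).tolist())
im,d,P=snap('wrist','w0.png')
print(np.round(P['extrinsics'],3).tolist(),np.round(P['mtx'],1).tolist(),P['k1'])
for p in ([.53,.063,.06],[.543,.148,.088],[.625,.244,.275]): print(proj(P,p))
```

```text
1.5333 [0.47382479 0.00653583 0.30057654] -4.334647617078553e-05 [[-0.002, 0.942, 0.336], [0.002, 0.336, -0.942], [-1.0, -0.001, -0.002]]
[[0.335, 0.895, 0.293, 0.551], [-0.942, 0.319, 0.103, 0.033], [-0.002, -0.311, 0.95, 0.444], [0.0, 0.0, 0.0, 1.0]] [[354.7, 0.0, 326.2], [0.0, 354.7, 199.1], [0.0, 0.0, 1.0]] -0.031833251698818225
[293.22402066  93.01642568]
[208.55462197  48.9816685 ]
[-119.82558394 -280.46474573]
```

View pics/w0.png

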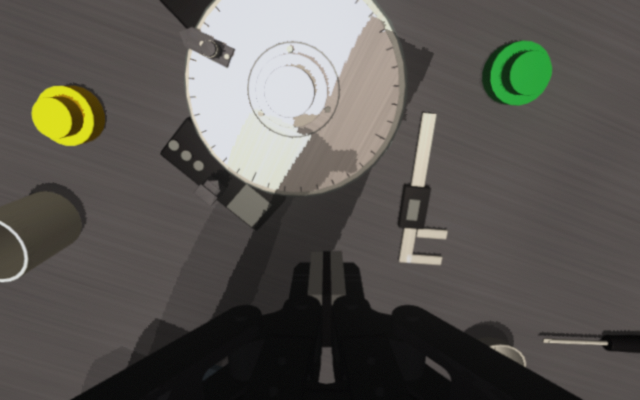

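Run:
```python
from h import *
s=ctrl.state();print(s['joint_pos'].round(3))
P=ctrl.camera_params('wrist'); im=cv2.imread('pics/w0.png')
c=cv2.resize(im[0:220,150:420],None,fx=2.9,fy=2.7,interpolation=cv2.INTER_CUBIC)
c=cv2.convertScaleAbs(c,alpha=1.3,beta=20)
cv2.imwrite('pics/w0c.png',c)
# rim search: rays outward from guessed centre in world; strongest brightness drop
g=cv2.GaussianBlur(cv2.cvtColor(im,cv2.COLOR_BGR2GRAY),(3,3),0).astype(float)
c0=np.array([.533,.063])
for it in range(3):
    pts=[]
    for a in np.radians(np.arange(0,360,4)):
        rr=np.arange(.095,.122,.0005)
        uv=np.array([proj(P,[c0[0]+r*np.cos(a),c0[1]+r*np.sin(a),.06]) for r in rr])
        if (uv<1).any() or (uv[:,0]>638).any(): continue
        v=cv2.remap(g.astype(np.float32),uv[:,0].astype(np.float32)[None],uv[:,1].astype(np.float32)[None],1)[0]
        dv=v[4:]-v[:-4]; k=dv.argmin()
        if dv[k]<-25: pts.append([*(c0+rr[k+2]*np.array([np.cos(a),np.sin(a)])),rr[k+2]])
    pts=np.array(pts)
    A=np.c_[2*pts[:,:2],np.ones(len(pts))]; w=np.ones(len(pts))
    for _ in range(15):
        x=np.linalg.lstsq(A*w[:,None],(pts[:,:2]**2).sum(1)*w,rcond=None)[0]
        e=np.hypot(*(pts[:,:2]-x[:2]).T)-np.sqrt(x[2]+x[0]**2+x[1]**2); w=1/(1+(e/.001)**2)
    c0=x[:2];print(c0,np.sqrt(x[2]+x[0]**2+x[1]**2),len(pts),np.median(abs(e)))
for nm,u,v,z in (('stud',211,46,.088),('nose',182,36,.062),('ref',289,91,.105),('ptr',217,183,.062)):
    p=onz(P,u,v,z)[:2]-c0; print(nm,p,np.hypot(*p),np.degrees(np.arctan2(p[1],p[0])))
```

```text
[-1.320e-01 -5.500e-02  1.370e-01  1.764e+00  1.000e-03  2.670e+00]
[0.5323837 0.0608837] 0.11403336254314941 62 0.00021879024811328335
[0.53225929 0.06077378] 0.11396489311409219 63 0.00013015421848176778
[0.53233118 0.06080944] 0.1140421590731833 62 7.981179352559153e-05
stud [0.01362609 0.08386754] 0.08496725148143808 80.77170110760292
nose [0.01294033 0.12195166] 0.12263628555184279 83.9429928612253
ref [-3.91154688e-05  1.15207649e-03] 0.001152740325459451 91.94456768371852
ptr [-0.12327381  0.05127852] 0.13351374328489654 157.4140300913158
```

View pics/w0c.png

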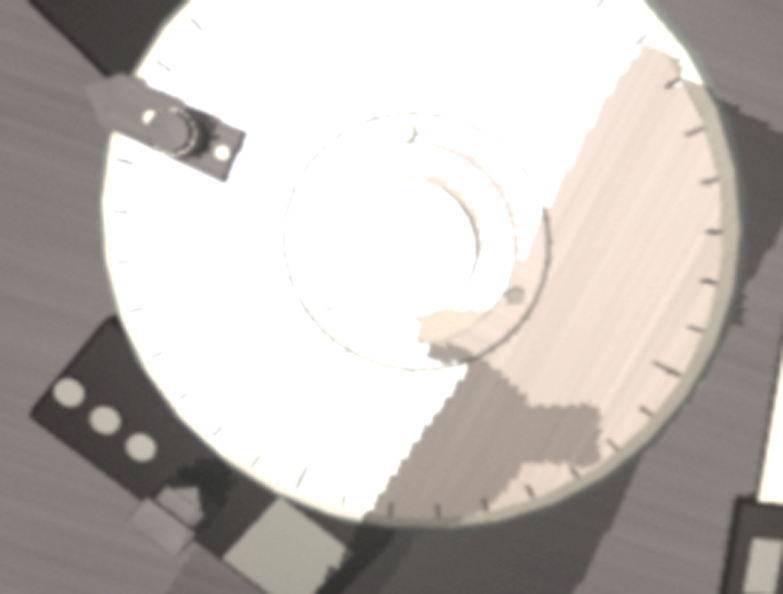

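The wrist view shows the platter centre near (289,90), stud (211,47), nose (181,34) and pointer near (214,185). I'll push the stud counter-clockwise, away from the column. First I'll turn the tool half round so the camera stays clear of the column.

move_arm:
  commands:
    - [[0, 0.007, -0.005, -7], [0, 0.014, -0.01, -14], [0, 0.021, -0.015, -21], [0, 0.028, -0.021, -28], [0, 0.035, -0.026, -35], [0, 0.042, -0.031, -42], [0, 0.049, -0.036, -49], [0, 0.056, -0.042, -56], [0, 0.063, -0.047, -63], [0, 0.07, -0.052, -70], [0, 0.077, -0.057, -77], [0, 0.084, -0.062, -84], [0, 0.091, -0.068, -91], [0, 0.098, -0.073, -98], [0, 0.105, -0.078, -105], [0, 0.112, -0.083, -112], [0, 0.119, -0.088, -119], [0, 0.126, -0.094, -126], [0, 0.133, -0.099, -133], [0, 0.14, -0.104, -140]]

```text
clock: 3.25
ee_pos: [0.5705, 0.1475, 0.3008]
tool_rot: [[-0.002, -0.938, 0.348], [0.0, 0.348, 0.938], [-1.0, 0.002, -0.001]]
force: [0.1, -0.3, -0.6]
width: 0.0001
```

move_arm:
  commands:
    - [[0, 0, 0, -7], [0, 0, 0, -14], [0, 0, 0, -21], [0, 0, 0, -28], [0, 0, 0, -35], [0, 0, 0, -35]]

```text
clock: 3.75
ee_pos: [0.5704, 0.145, 0.3009]
tool_rot: [[-0.002, -0.968, -0.252], [-0.0, -0.252, 0.968], [-1.0, 0.002, 0.0]]
force: [-0.2, -0.5, 0.2]
width: 0.0003
```

Run:
```python
from h import *
s=ctrl.state();print(s['clock'],s['ee_pos'],s['joint_pos'].round(2),s['tool_rot'].round(3).tolist())
im,d,P=snap('wrist','w1.png')
for p in ([.532,.061,.06],[.546,.145,.088],[.412,.107,.062]): print(proj(P,p))
c=cv2.resize(im[:, :],None,fx=1.25,fy=1.25,interpolation=cv2.INTER_CUBIC)
c=cv2.convertScaleAbs(c,alpha=1.,beta=20); cv2.imwrite('pics/w1c.png',c[:,:,::-1])
```

```text
3.75 [0.57043659 0.14504765 0.30093995] [ 0.14  0.26  0.47  1.79 -0.   -0.12] [[-0.002, -0.968, -0.252], [-0.0, -0.252, 0.968], [-1.0, 0.002, 0.0]]
[258.48559215 103.81727887]
[332.72840045 140.73153618]
[329.76229558  -7.77354268]
```

View pics/w1c.png

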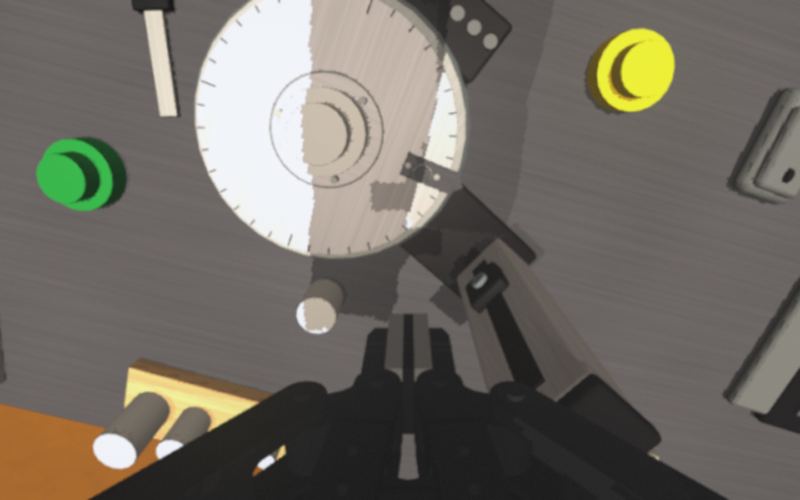

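The view shows the platter at (258,103), the arm from (324,128) to the nose near (372,152), and the column clear of the fingers on the right. Next I'll refine the stud angle and compute the pre-contact shift.

Run:
```python
from h import *
C=np.array([.5323,.0608])
P=ctrl.camera_params('wrist')
f=lambda p:(np.round(p,4),round(np.hypot(*(p-C)),4),round(np.degrees(np.arctan2(*(p-C)[::-1])),1))
for nm,u,v,z in (('screwmid',339.2,136.4,.064),('nose',372,152,.062),('inner',324,128,.064)): print(nm,*f(onz(P,u,v,z)[:2]))
im=cv2.imread('pics/w1.png');
s=ctrl.state();R=s['tool_rot'];a=np.radians(81.5)
for z in (.074,):
    d=np.array([.5676,.1517,z])-s['ee_pos'];print('shift',R.T@d)
# lens/column estimate: column foot/top
print('lenshead front', f(onz(P,386,226,.11)[:2]))
cv2.imwrite('pics/w1d.png',cv2.convertScaleAbs(cv2.resize(im[60:220,280:480],None,fx=4,fy=3.7,interpolation=cv2.INTER_CUBIC),alpha=1.2,beta=30))
```

```text
screwmid [0.5433 0.1523] 0.0922 83.1
nose [0.551  0.1914] 0.1319 81.8
inner [0.5387 0.1344] 0.0739 85.0
shift [0.22699112 0.00063928 0.00681318]
lenshead front (array([0.6133, 0.2187]), np.float64(0.1774), np.float64(62.8))
```

View pics/w1d.png

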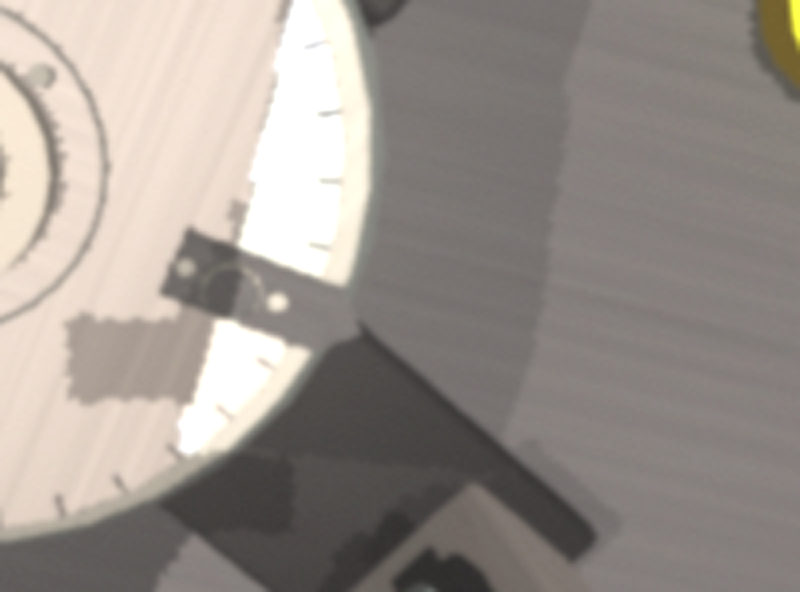

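move_arm:
  commands:
    - [[0.03, 0, 0.006, 0], [0.065, 0, 0.006, 0], [0.1, 0, 0.006, 0], [0.135, 0, 0.006, 0], [0.17, 0, 0.006, 0], [0.2, 0, 0.006, 0], [0.22, 0, 0.006, 0], [0.226, 0, 0.006, 0], [0.226, 0, 0.006, 0]]

```text
clock: 4.55
ee_pos: [0.5663, 0.1498, 0.0724]
tool_rot: [[-0.008, -0.97, -0.245], [-0.001, -0.245, 0.97], [-1.0, 0.008, 0.001]]
force: [0.3, -0.5, -0.1]
width: -0.0003
```

Run:
```python
from h import *
s=ctrl.state();print(s['clock'],s['ee_pos'],s['force'])
im,d,P=snap('wrist','w2.png')
cv2.imwrite('pics/w2c.png',cv2.convertScaleAbs(im[:,:,::-1],alpha=1.,beta=25))
```

```text
4.55 [0.56631994 0.14978526 0.07240109] [ 0.32543557 -0.52157967 -0.13912518]
```

View pics/w2c.png

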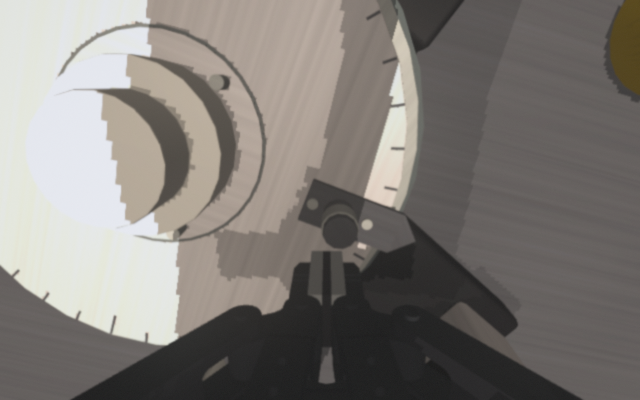

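The finger stands just behind the stud at (340,228). It is about 5 mm inward, which I'll correct on the way. Now the flick, then lift off and hover beside the brake spot.

move_arm:
  commands:
    - [[0, 0.004, 0.004, 0], [0, 0.008, 0.007, 0], [0, 0.014, 0.008, 0], [0, 0.023, 0.009, 0], [0, 0.035, 0.009, 0], [0, 0.049, 0.008, 0], [0, 0.065, 0.007, 0], [0, 0.082, 0.005, 0], [-0.01, 0.092, 0.003, 0], [-0.04, 0.096, 0, 0], [-0.07, 0.098, -0.01, 0], [-0.07, 0.108, -0.03, 0], [-0.07, 0.118, -0.05, 0], [-0.07, 0.128, -0.07, 0], [-0.07, 0.136, -0.09, 0], [-0.07, 0.138, -0.094, 0], [-0.07, 0.138, -0.094, 0]]

```text
clock: 6.02
ee_pos: [0.4576, 0.0245, 0.1464]
tool_rot: [[-0.002, -0.97, -0.243], [-0.001, -0.243, 0.97], [-1.0, 0.002, -0.0]]
force: [-0.3, 0.9, -0.4]
width: -0.0004
```

Run:
```python
from h import *
out=[]
for i in range(6):
    s=ctrl.state();im,d,P=snap('wrist',f'c{i}.png');out.append(im); 
    im2,_,_=snap('side',f's{i}.png')
    print(s['clock'],s['ee_pos'].round(4),proj(P,[.412,.107,.062]).round(0),proj(P,[.5323,.0608,.06]).round(0))
    np.save(f'pics/P{i}.npy',P,allow_pickle=True)
m=np.vstack([np.hstack([cv2.resize(out[i],(400,250)) for i in (0,2)]),np.hstack([cv2.resize(out[i],(400,250)) for i in (4,5)])])
cv2.imwrite('pics/mont.png',m[:,:,::-1])
```

```text
6.0167 [0.4576 0.0245 0.1464] [465. 170.] [349. 305.]
6.1167 [0.4577 0.0258 0.1459] [463. 169.] [347. 305.]
6.2167 [0.4577 0.0262 0.1455] [463. 170.] [347. 305.]
6.3167 [0.4576 0.0262 0.1453] [463. 170.] [347. 306.]
6.4167 [0.4576 0.026  0.1452] [463. 170.] [347. 306.]
6.5167 [0.4575 0.0258 0.1451] [463. 170.] [347. 306.]
```

View pics/mont.png

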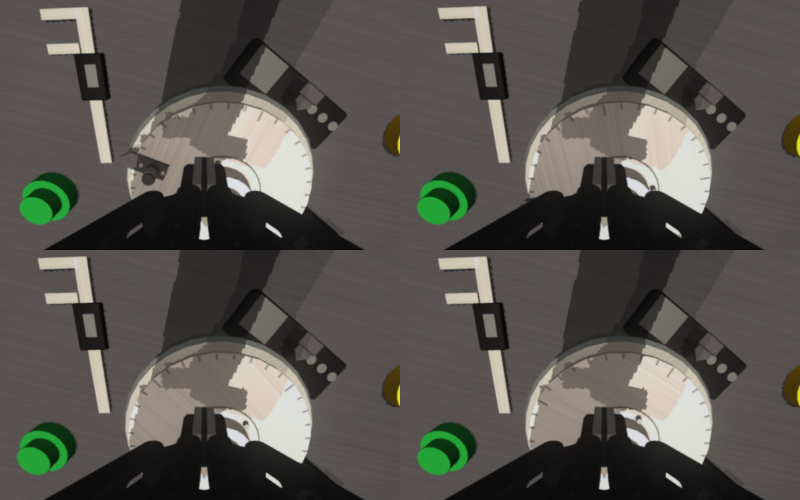

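It is spinning freely. The arm was seen at wrist (195,246) at 6.02 s and had moved on in the later frames. Next I'll track it numerically with the side camera by background subtraction while it coasts.

```bash
cat >> h.py <<'E'
ANG=np.arange(0,360,1.)
def polar(im,P,C,rr,z=.064):
    g=cv2.GaussianBlur(cv2.cvtColor(im,cv2.COLOR_RGB2GRAY),(3,3),0).astype(np.float32)
    uv=np.array([[proj(P,[C[0]+r*np.cos(a),C[1]+r*np.sin(a),z]) for a in np.radians(ANG)] for r in rr],np.float32)
    return cv2.remap(g,uv[...,0],uv[...,1],cv2.INTER_LINEAR)
E
python3 - <<'E'
from h import *
import pickle
fr=[];t=[]
for i in range(6):
    fr.append(cv2.imread(f'pics/s{i}.png')[:,:,::-1].copy());t.append(6.0667+.1*i)
for i in range(34):
    t.append(ctrl.state()['clock']);im,_,P=snap('side');fr.append(im)
pickle.dump((t,fr,P),open('side.pkl','wb'))
C=np.array([.5285,.0640])
rr=np.arange(.092,.106,.003)
pol=np.array([polar(f,P,C,rr).mean(0) for f in fr])
bg=np.median(pol,0)
last=None
for ti,p in zip(t,pol):
    d=np.clip(bg-p,0,None); d=cv2.blur(np.r_[d,d,d][:,None],(1,9)).ravel()[360:720]
    k=int(d.argmax()); w=[(k+j)%360 for j in range(-12,13)]
    a=k+np.sum(np.arange(-12,13)*d[w])/np.sum(d[w])
    print(round(ti,3),round(a,1),round(d[k],1))
print(ctrl.state()['clock'])
E
```

```text
6.067 270.0 62.6
6.167 286.8 50.6
6.267 303.8 99.8
6.367 320.5 93.3
6.467 336.5 107.8
6.567 351.8 109.4
6.617 -0.6 110.7
6.667 6.5 112.6
6.717 14.2 117.0
6.767 22.6 113.7
6.817 30.8 116.3
6.867 38.9 112.6
6.917 47.3 113.6
6.967 55.5 112.4
7.017 63.6 113.6
7.067 71.4 110.1
7.117 79.1 110.9
7.167 86.7 112.4
7.217 94.1 109.5
7.267 101.5 111.2
7.317 109.0 109.8
7.367 116.3 109.7
7.417 123.7 107.9
7.467 131.0 104.5
7.517 138.4 104.2
7.567 145.5 100.7
7.617 153.1 101.8
7.667 160.3 102.4
7.717 167.6 102.1
7.767 174.9 100.4
7.817 180.6 68.8
7.867 190.3 43.2
7.917 197.8 43.2
7.967 205.4 43.5
8.017 212.5 46.2
8.067 220.4 46.1
8.117 228.8 48.7
8.167 236.8 55.7
8.217 244.0 67.6
8.267 251.4 73.8
8.3167
```

```bash
cat >> h.py <<'E'
def measure(frames,P,bg,C=(.5285,.0640)):
    rr=np.arange(.092,.106,.003);o=[]
    for f in frames:
        d=np.clip(bg-polar(f,P,C,rr).mean(0),0,None)
        d=cv2.blur(np.r_[d,d,d][:,None],(1,9)).ravel()[360:720];k=int(d.argmax());w=[(k+j)%360 for j in range(-12,13)]
        o.append(k+np.sum(np.arange(-12,13)*d[w])/np.sum(d[w]))
    return np.array(o)
E
python3 - <<'E'
from h import *
import pickle
from scipy.optimize import least_squares
t,fr,P=pickle.load(open('side.pkl','rb'));t=np.array(t)
pol=np.array([polar(f,P,(.5285,.064),np.arange(.092,.106,.003)).mean(0) for f in fr]);bg=np.median(pol,0);np.save('bg.npy',bg)
a=np.unwrap(np.radians(measure(fr,P,bg)));T=t-6
f=lambda x:(x[0]+x[1]*T-x[2]*T*T/2+x[3]*np.sin(a)+x[4]*np.cos(a)-a)
s=least_squares(f,[4,2.7,.17,0,0],loss='soft_l1',f_scale=.01)
print(s.x,np.degrees(np.std(f(s.x))))
th0,w,c=s.x[:3]
for n in range(1,8):
    tgt=np.radians(158+360*n)
    D=w*w-2*c*(tgt-th0)
    if D>0: tt=(w-np.sqrt(D))/c; print(n,6+tt,'w',np.sqrt(D))
E
```

```text
[ 4.6196658   2.62142005 -0.07115164  0.06015343  0.02508361] 0.7185011569958878
1 7.649613504200665 w 2.7387927622142043
2 9.879186385421985 w 2.897430534274563
3 11.992867783851334 w 3.0478224370091263
4 14.007045907582395 w 3.191134518337627
5 15.934576022612081 w 3.3282814515475683
6 17.785762851607387 w 3.4599964345798475
7 19.569017380758176 w 3.5868779229149865
```

move_arm:
  commands:
    - [[0, 0, 0, 0], [0, 0, 0, 0], [0, 0, 0, 0], [0, 0, 0, 0], [0, 0, 0, 0], [0, 0, 0, 0], [0, 0, 0, 0], [0, 0, 0, 0], [0, 0, 0, 0], [0, 0, 0, 0], [0, 0, 0, 0], [0, 0, 0, 0], [0, 0, 0, 0], [0, 0, 0, 0], [0, 0, 0, 0], [0, 0, 0, 0], [0, 0, 0, 0], [0, 0, 0, 0], [0, 0, 0, 0], [0, 0, 0, 0]]

```text
clock: 9.98
ee_pos: [0.4576, 0.0253, 0.1453]
tool_rot: [[-0.004, -0.969, -0.245], [-0.001, -0.245, 0.969], [-1.0, 0.004, 0.0]]
force: [0.6, 0.8, -0.7]
width: 0.0002
```

move_arm:
  commands:
    - [[0, 0, 0, 0], [0, 0, 0, 0], [0, 0, 0, 0], [0, 0, 0, 0], [0, 0, 0, 0], [0, 0, 0, 0], [0, 0, 0, 0], [0, 0, 0, 0], [0, 0, 0, 0], [0, 0, 0, 0], [0, 0, 0, 0], [0, 0, 0, 0], [0, 0, 0, 0], [0, 0, 0, 0], [0, 0, 0, 0], [0, 0, 0, 0], [0, 0, 0, 0], [0, 0, 0, 0], [0, 0, 0, 0], [0, 0, 0, 0]]

```text
clock: 11.65
ee_pos: [0.4576, 0.0253, 0.1453]
tool_rot: [[-0.004, -0.969, -0.245], [-0.001, -0.245, 0.969], [-1.0, 0.004, 0.0]]
force: [-0.2, 0.8, -0.4]
width: -0.0001
```

move_arm:
  commands:
    - [[0, 0, 0, 0], [0, 0, 0, 0], [0, 0, 0, 0], [0, 0, 0, 0], [0, 0, 0, 0], [0, 0, 0, 0], [0, 0, 0, 0], [0, 0, 0, 0], [0, 0, 0, 0], [0, 0, 0, 0], [0, 0, 0, 0], [0, 0, 0, 0], [0, 0, 0, 0], [0, 0, 0, 0], [0, 0, 0, 0], [0, 0, 0, 0], [0, 0, 0, 0], [0, 0, 0, 0], [0, 0, 0, 0], [0, 0, 0, 0]]

```text
clock: 13.32
ee_pos: [0.4575, 0.0253, 0.1453]
tool_rot: [[-0.004, -0.969, -0.245], [-0.001, -0.245, 0.969], [-1.0, 0.004, 0.0]]
force: [0.6, 0.4, -0.1]
width: -0.0
```

```bash
cat > track.py <<'E'
from h import *
import pickle,sys
from scipy.optimize import least_squares
def add(n,name='data.pkl'):
    try: t,a=pickle.load(open(name,'rb'))
    except FileNotFoundError:
        t,fr,P=pickle.load(open('side.pkl','rb'));a=measure(fr,P,np.load('bg.npy')).tolist()
    for i in range(n):
        t.append(ctrl.state()['clock']);im,_,P=snap('side');a.append(measure([im],P,np.load('bg.npy'))[0])
    pickle.dump((t,a),open(name,'wb'));return np.array(t),np.array(a)
def fit(t,a):
    T=t-6;ar=np.radians(a);best=None
    for c in np.linspace(.13,.23,11):
        f=lambda x:np.angle(np.exp(1j*(x[0]+x[1]*T-x[2]*T*T/2+x[3]*np.sin(ar)+x[4]*np.cos(ar)-ar)))
        s=least_squares(f,[4.65,2.76,c,.05,.02],loss='soft_l1',f_scale=.01)
        if best is None or s.cost<best.cost: best=s;r=np.degrees(f(s.x))
    return best.x,r
def cross(x,deg):
    for n in range(0,9):
        D=x[1]**2-2*x[2]*(np.radians(deg+360*n)-x[0])
        if D>0: print(n,'t',round(6+(x[1]-np.sqrt(D))/x[2],3),'w',round(np.sqrt(D),3))
E
python3 - <<'E'
from track import *
t,a=add(8);x,r=fit(t,a);print(x,r.std(),r[-8:].round(1),t[-1],a[-8:].round(1));cross(x,158)
E
```

```text
[ 4.50932384  2.90824874  0.17570748 -0.00503126  0.02130599] 0.8647244027483112 [-0.  -0.   0.   0.   0.1 -0.1  0.  -0. ] 13.6667 [127.2 131.7 136.2 140.7 145.2 149.9 154.3 158.8]
0 t 5.408 w 3.012
1 t 7.639 w 2.62
2 t 10.269 w 2.158
3 t 13.644 w 1.565
4 t 19.755 w 0.491
```

Run:
```python
from track import *
print(ctrl.state()['clock'],ctrl.state()['ee_pos']);im,_,P=snap('wrist','n0.png');np.save('Pn.npy',P,allow_pickle=True)
t,a=add(1);print(t[-1],a[-1])
c=cv2.resize(im[110:260,360:560],None,fx=4,fy=4,interpolation=cv2.INTER_CUBIC)
cv2.imwrite('pics/n0c.png',cv2.convertScaleAbs(c,alpha=1.6,beta=20)[:,:,::-1])
```

```text
13.7167 [0.45753509 0.02529723 0.14524291]
13.7667 167.5519129301665
```

View pics/n0c.png

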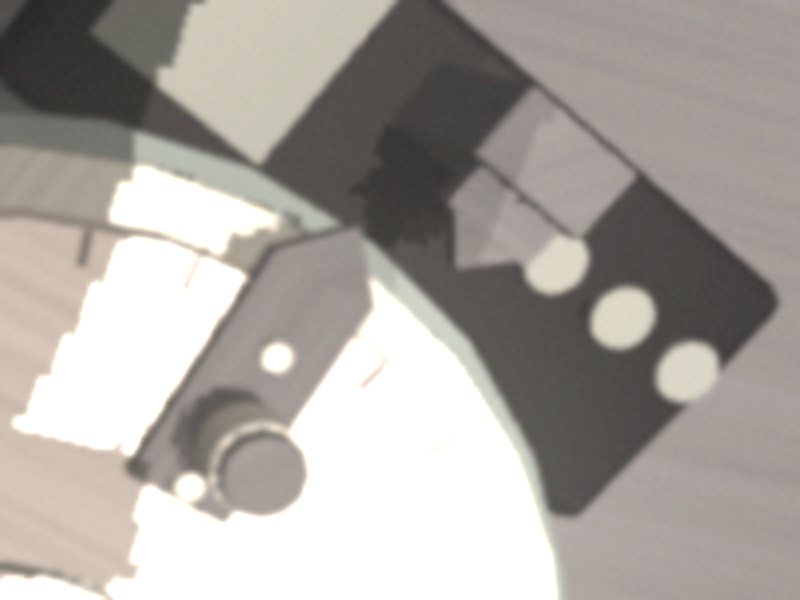

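Run:
```python
from track import *
P=np.load('Pn.npy',allow_pickle=True).item()
n=onz(P,450,167.5,.062)[:2];p=onz(P,474.6,177,.062)[:2];b=onz(P,488,163.5,.064)[:2]
# tongue axis: inner-end mid, tip
i=onz(P,360+182/4,110+492/4,.064)[:2];s=onz(P,360+262/4,110+472/4,.088)[:2]
print('nose',n,'ptr',p,'inner',i,'stud',s,'dist',np.hypot(*(n-p)))
ax=(n-i)/np.hypot(*(n-i)); C1=n-.125*ax; print('C from tongue',C1)
for C in ([.5323,.0608],C1,[.5303,.0624]):
    A=lambda q:round(np.degrees(np.arctan2(*(q-C)[::-1])),2)
    R=lambda q:round(np.hypot(*(q-C)),4)
    print(np.round(C,4),'nose',A(n),R(n),'ptr',A(p),R(p),'stud',A(s),R(s),'inner',A(i),R(i),'diff',round(A(n)-A(p),2))
t,a=add(0);x,r=fit(t,a)
T=13.7167-6;print('model nose deg',np.degrees(x[0]+x[1]*T-x[2]*T*T/2)%360,'interp',np.interp(13.7167,t[-3:],a[-3:]),x,ctrl.state()['clock'])
```

```text
nose [0.41246303 0.09730062] ptr [0.41447936 0.11548591] inner [0.4633158  0.08268802] stud [0.44849421 0.08539908] dist 0.018296736794419618
C from tongue [0.53260145 0.06277872]
[0.5323 0.0608] nose 163.06 0.1253 ptr 155.1 0.1299 stud 163.64 0.0873 inner 162.4 0.0724 diff 7.96
[0.5326 0.0628] nose 163.97 0.125 ptr 155.95 0.1293 stud 164.95 0.0871 inner 163.97 0.0721 diff 8.02
[0.5303 0.0624] nose 163.5 0.1229 ptr 155.38 0.1274 stud 164.3 0.085 inner 163.15 0.07 diff 8.12
model nose deg 164.45430564027538 interp 163.1710352254357 [ 4.50912542  2.9084859   0.17576614 -0.00500755  0.02145823] 13.8167
```

move_arm:
  commands:
    - [[0, 0, 0, 0], [0, 0, 0, 0], [0, 0, 0, 0], [0, 0, 0, 0], [0, 0, 0, 0], [0, 0, 0, 0], [0, 0, 0, 0], [0, 0, 0, 0], [0, 0, 0, 0], [0, 0, 0, 0], [0, 0, 0, 0], [0, 0, 0, 0], [0.02, 0, 0, 0], [0.04, 0, 0, 0], [0.06, 0, 0, 0], [0.072, 0, 0, 0], [0.074, 0, 0, 0], [0.075, 0, 0, 0], [0.075, 0, 0, 0], [0.075, 0, 0, 0]]

```text
clock: 15.48
ee_pos: [0.4584, 0.0251, 0.0717]
tool_rot: [[-0.001, -0.969, -0.245], [-0.001, -0.245, 0.969], [-1.0, 0.001, -0.001]]
force: [0.2, -0.2, 1.0]
width: -0.0
```

move_arm:
  commands:
    - [[0.005, 0, 0, 0]]

```text
clock: 15.57
ee_pos: [0.4601, 0.025, 0.0687]
tool_rot: [[0.003, -0.969, -0.245], [-0.001, -0.245, 0.969], [-1.0, -0.003, -0.002]]
force: [-0.1, -0.7, 0.4]
width: 0.0001
```

Run:
```python
from track import *
s=ctrl.state();print(s['clock'],s['ee_pos'],s['force'])
t,a=add(2);s=ctrl.state();print(s['clock'],s['ee_pos'],s['force'])
t,a=add(8);s=ctrl.state();print(s['clock'],s['ee_pos'],s['force'])
x,r=fit(t,a);print(x,r[-10:].round(1),a[-10:].round(1));cross(x,156.4);cross(x,155.2)
```

```text
15.5667 [0.46013962 0.02496671 0.0687036 ] [-0.12649729 -0.68730929  0.39096374]
15.6667 [0.45892977 0.02508649 0.06715289] [-0.57987004 -0.03991621 -0.11714595]
16.0667 [0.45839096 0.02514653 0.06670903] [ 0.20074085  0.29635604 -0.36345171]
[3.93895943 3.4083113  0.28856678 0.08235957 0.18939033] [-6.9 -3.7 -1.8 -0.1  1.7  3.4  5.   6.6  8.1  9.7] [257.2 255.5 255.4 255.5 255.4 255.4 255.4 255.4 255.4 255.4]
0 t 5.65 w 3.509
1 t 7.597 w 2.948
2 t 10.014 w 2.25
3 t 13.659 w 1.198
0 t 5.644 w 3.511
1 t 7.589 w 2.95
2 t 10.005 w 2.253
3 t 13.641 w 1.203
```

The constant 255.4 comes from the lowered gripper covering part of the side view. I'll drop those samples and measure within a window around the predicted angle.

```bash
cat >> track.py <<'E'
def mwin(im,P,bg,p,h=30,C=(.5285,.0640)):
    d=np.clip(bg-polar(im,P,C,np.arange(.092,.106,.003)).mean(0),0,None)
    d=cv2.blur(np.r_[d,d,d][:,None],(1,9)).ravel()[360:720]
    idx=np.arange(int(p)-h,int(p)+h+1)%360;k=idx[d[idx].argmax()];w=[(k+j)%360 for j in range(-12,13)]
    return k+np.sum(np.arange(-12,13)*d[w])/np.sum(d[w]),d[k]
pred=lambda x,t:np.degrees(x[0]+x[1]*(t-6)-x[2]*(t-6)**2/2)%360
E
python3 - <<'E'
from track import *
t,a=pickle.load(open('data.pkl','rb'));t,a=t[:-10],a[:-10];pickle.dump((t,a),open('data.pkl','wb'))
x,r=fit(np.array(t),np.array(a));bg=np.load('bg.npy')
for i in range(5):
    ti=ctrl.state()['clock'];im,_,P=snap('side');p=pred(x,ti);m,k=mwin(im,P,bg,p);print(ti,p,m,k)
    t.append(ti);a.append(m)
pickle.dump((t,a),open('data.pkl','wb'))
x,r=fit(np.array(t),np.array(a));print(x,r[-6:].round(1),r.std());cross(x,156.4)
E
```

```text
16.0667 345.6362416204456 353.23313674773215 110.35092
16.1167 348.886936941391 356.6264633836361 107.59533
16.1667 352.1124556170389 -0.23176655054392248 109.13139
16.2167 355.3127976473886 2.7944973865291276 111.760994
16.2667 358.48796303244126 5.8181296559480895 112.63364
[ 4.55007189e+00  2.86342656e+00  1.65423793e-01 -1.09295543e-03
  5.47987743e-03] [ 1.2 -0.9 -0.9 -0.6 -0.3  0. ] 1.130825925580254
0 t 5.376 w 2.967
1 t 7.636 w 2.593
2 t 10.283 w 2.155
3 t 13.628 w 1.602
4 t 19.094 w 0.697
```

move_arm:
  commands:
    - [[0.002, 0, 0, 0], [0.002, 0, 0, 0], [0.002, 0, 0, 0], [0.002, 0, 0, 0], [0.002, 0, 0, 0], [0.002, 0, 0, 0], [0.002, 0, 0, 0], [0.002, 0, 0, 0], [0.002, 0, 0, 0], [0.002, 0, 0, 0], [0.002, 0, 0, 0], [0.002, 0, 0, 0], [0.002, 0, 0, 0], [0.002, 0, 0, 0], [0.002, 0, 0, 0], [0.002, 0, 0, 0], [0.002, 0, 0, 0], [0.002, 0, 0, 0]]

```text
clock: 17.82
ee_pos: [0.4584, 0.0251, 0.0646]
tool_rot: [[-0.001, -0.969, -0.245], [-0.001, -0.245, 0.969], [-1.0, 0.001, -0.001]]
force: [-0.2, -0.7, -0.1]
width: -0.0
```

Run:
```python
from track import *
t,a=map(list,pickle.load(open('data.pkl','rb')));x,r=fit(np.array(t),np.array(a));bg=np.load('bg.npy')
s=ctrl.state();print(s['ee_pos'],s['force'])
for i in range(8):
    ti=ctrl.state()['clock'];im,_,P=snap('side');p=pred(x,ti);m,k=mwin(im,P,bg,p);print(round(ti,3),round(p,1),round(m,2),k)
    t.append(ti);a.append(m)
pickle.dump((t,a),open('data.pkl','wb'))
T=np.array(t[-13:])-18;A=np.degrees(np.unwrap(np.radians(a[-13:])))
q=np.polyfit(T,A,2);print(q,(A-np.polyval(q,T)).round(1))
for tg in (152,155.2): print(tg,18+np.roots(q-[0,0,tg+360*round((A[-1]-tg)/360)]))
```

```text
[0.45835534 0.02514097 0.06464263] [-0.18138338 -0.67391486 -0.06139046]
17.817 97.6 101.26 109.44591
17.867 100.2 104.04 104.956314
17.917 102.8 106.64 108.9707
17.967 105.3 109.21 109.40733
18.017 107.9 111.72 107.11242
18.067 110.4 114.31 107.22175
18.117 112.8 116.79 107.927704
18.167 115.3 119.26 104.645676
[ -4.38935562  52.59426989 470.87642318] [ 0.4  0.4  0.1 -0.3 -0.7  0.2  0.3  0.2  0.1 -0.  -0.1 -0.2 -0.3]
152 [29.14131206 18.84091824]
155.2 [29.07004139 18.91218891]
```

Run:
```python
from track import *
ti=ctrl.state()['clock'];im,_,P=snap('side');print(ti,mwin(im,P,np.load('bg.npy'),121),ctrl.state()['clock'])
```

```text
18.2167 (np.float64(121.76516128534183), np.float32(103.50873)) 18.2667
```

move_arm:
  commands:
    - [[0, 0, 0, 0], [0, 0, 0, 0], [0, 0, 0, 0], [0, 0, 0, 0], [0, 0, 0, 0], [0, 0, 0, 0], [0, 0, 0, 0], [0.009, 0, 0, 0], [0.009, 0, 0, 0], [0.009, 0, 0, 0], [0.009, 0, 0, 0]]

```text
clock: 19.18
ee_pos: [0.4596, 0.0249, 0.0569]
tool_rot: [[0.002, -0.969, -0.245], [-0.001, -0.245, 0.969], [-1.0, -0.001, -0.002]]
force: [-0.7, -1.0, 5.9]
width: 0.0
```

Run:
```python
from track import *
for i in range(2):
    ti=ctrl.state()['clock'];im,_,P=snap('side');print(ti,mwin(im,P,np.load('bg.npy'),155))
s=ctrl.state();print(s['ee_pos'],s['force'])
im,_,P=snap('wrist','b0.png');np.save('Pb.npy',P,allow_pickle=True)
print(proj(P,[.4145,.1155,.062]),proj(P,[.452,.095,.088]),ctrl.state()['clock'])
```

```text
19.1833 (np.float64(154.1484248620361), np.float32(97.237976))
19.2333 (np.float64(154.14996784831476), np.float32(97.09453))
[0.45959403 0.02496552 0.05696848] [ 0.39510334 -0.59423527  6.93161063]
[558.94388349 224.67202743] [509.13065611 326.37897348] 19.3333
```

It stopped in one touch at a side-view angle of 154.15, against an aim of about 155.2. I'll use the last picture to compare nose and pointer directly.

Run:
```python
from h import *
im=cv2.imread('pics/b0.png');c=cv2.resize(im[170:320,440:640],None,fx=4,fy=4,interpolation=cv2.INTER_CUBIC)
cv2.imwrite('pics/b0c.png',cv2.convertScaleAbs(c,alpha=1.6,beta=20))
```

```text
(no output)
```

View pics/b0c.png

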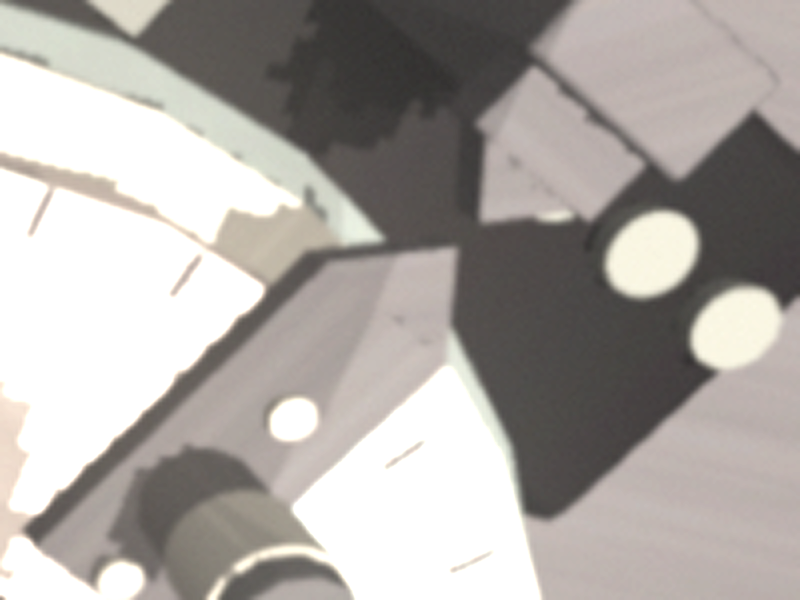

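Run:
```python
from h import *
P=np.load('Pb.npy',allow_pickle=True).item()
p=onz(P,560,225.5,.062)[:2]
for zn in (.059,.0605):
  n=onz(P,554.25,232,zn)[:2];print(n,p)
  for C in ([.5323,.0608],[.5326,.0628],[.5303,.0624]):
    A=lambda q:round(np.degrees(np.arctan2(*(q-C)[::-1])),2)
    print('nose',A(n),'ptr',A(p),'diff',round(A(n)-A(p),2),np.hypot(*(n-C)),np.hypot(*(p-C)))
```

```text
[0.41886943 0.11738845] [0.41473785 0.11612129]
nose 153.49 ptr 154.8 diff -1.31 0.1267625566439524 0.12992807845045326
nose 154.36 ptr 155.66 diff -1.3 0.12615284508624508 0.12936246628799522
nose 153.73 ptr 155.07 diff -1.34 0.12425981036312697 0.12743856878246096
[0.41849317 0.11620204] [0.41473785 0.11612129]
nose 154.04 ptr 154.8 diff -0.76 0.12657559271636606 0.12992807845045326
nose 154.92 ptr 155.66 diff -0.74 0.12598470790474736 0.12936246628799522
nose 154.3 ptr 155.07 diff -0.77 0.12407830925181929 0.12743856878246096
```

Both methods put the nose about 1° short of the pointer. With the finger still on the platter, I'll ease it on by 1.4 mm and then check before lifting.

move_arm:
  commands:
    - [[0, -0.0003, -0.0007, 0], [0, -0.0003, -0.0014, 0], [0, -0.0003, -0.0014, 0], [0, -0.0003, -0.0014, 0]]

```text
clock: 19.67
ee_pos: [0.4606, 0.0235, 0.0577]
tool_rot: [[0.003, -0.969, -0.245], [-0.002, -0.245, 0.969], [-1.0, -0.002, -0.002]]
force: [-1.0, -1.0, 5.3]
width: -0.0001
```

Run:
```python
from track import *
for i in range(2):
    ti=ctrl.state()['clock'];im,_,P=snap('side');print(ti,mwin(im,P,np.load('bg.npy'),155))
s=ctrl.state();print(s['ee_pos'],s['force'])
```

```text
19.6667 (np.float64(155.39132680683932), np.float32(96.51061))
19.7167 (np.float64(155.4005674989366), np.float32(96.4155))
[0.46056503 0.02349217 0.05768448] [-0.38001288 -0.74702492  4.88884747]
```

move_arm:
  commands:
    - [[-0.01, 0, 0, 0], [-0.03, 0, 0, 0], [-0.06, 0, 0, 0], [-0.09, 0, 0, 0], [-0.12, 0, 0, 0], [-0.14, 0.02, -0.01, 0], [-0.14, 0.04, -0.02, 0], [-0.14, 0.06, -0.03, 0], [-0.14, 0.06, -0.03, 0], [-0.14, 0.06, -0.03, 0]]

```text
clock: 20.6
ee_pos: [0.409, -0.0204, 0.1979]
tool_rot: [[0.003, -0.97, -0.244], [-0.001, -0.244, 0.97], [-1.0, -0.003, -0.002]]
force: [0.7, 0.8, -0.1]
width: -0.0001
```

Run:
```python
from track import *
for i in range(3):
    ti=ctrl.state()['clock'];im,_,P=snap('side',f'f{i}.png');print(ti,mwin(im,P,np.load('bg.npy'),155))
s=ctrl.state();print(s['ee_pos'],s['force'])
# reference unchanged? compare side top patch with the first image
a=cv2.imread('pics/side0.png').astype(int);b=cv2.imread('pics/f2.png').astype(int)
print('ref patch diff',abs(a-b)[185:215,275:305].mean(), 'whites shift',[np.argwhere((q[188:204,275:308].min(2)>215)).mean(0).round(2) for q in (a,b)])
```

```text
20.6 (np.float64(149.86033372910498), np.float32(91.79426))
20.65 (np.float64(149.67756816032718), np.float32(91.1043))
20.7 (np.float64(149.56583002244372), np.float32(89.86648))
[ 0.40959251 -0.01972215  0.19734101] [-0.40381401  0.49863935 -0.07501463]
ref patch diff 11.817037037037037 whites shift [array([ 8.73, 16.46]), array([ 8.19, 15.47])]
```

Lifting off kicked it back to about 149.5° and it is still creeping, because the arm sways along x during fast vertical moves. I'll touch again on the far side at 0°, where that sway is radial, ease it back the few degrees, and lift slowly.

move_arm:
  commands:
    - [[0, -0.03, 0.004, 0], [0, -0.068, 0.008, 0], [0, -0.106, 0.012, 0], [0, -0.144, 0.016, 0], [0, -0.18, 0.02, 0], [0.02, -0.207, 0.024, 0], [0.05, -0.219, 0.024, 0], [0.085, -0.219, 0.024, 0], [0.112, -0.219, 0.024, 0], [0.124, -0.219, 0.024, 0], [0.126, -0.219, 0.024, 0], [0.126, -0.219, 0.024, 0]]

```text
clock: 21.75
ee_pos: [0.6157, 0.0576, 0.0708]
tool_rot: [[0.0, -0.969, -0.246], [-0.001, -0.246, 0.969], [-1.0, 0.0, -0.001]]
force: [0.3, -0.8, 0.6]
width: -0.0004
```

Run:
```python
from track import *
for i in range(3):
    ti=ctrl.state()['clock'];im,_,P=snap('side',f'g{i}.png');print(ti,mwin(im,P,np.load('bg.npy'),150))
s=ctrl.state();print(s['ee_pos'],s['force'],s['tool_rot'].round(3).tolist(),s['clock'])
```

```text
21.75 (np.float64(151.2904914307514), np.float32(109.37377))
21.8 (np.float64(151.29037512131876), np.float32(109.68011))
21.85 (np.float64(151.28666949205206), np.float32(109.665565))
[0.61820256 0.05723392 0.07468062] [-0.15961704  0.07758733  0.10193658] [[0.007, -0.969, -0.246], [-0.001, -0.246, 0.969], [-1.0, -0.007, -0.003]] 21.9
```

move_arm:
  commands:
    - [[0.003, 0, 0, 0], [0.006, 0, 0, 0], [0.009, 0, 0, 0], [0.012, 0, 0, 0], [0.014, 0, 0, 0], [0.016, 0, 0, 0], [0.017, 0, 0, 0], [0.017, 0, 0, 0]]

```text
clock: 22.57
ee_pos: [0.6183, 0.0572, 0.0582]
tool_rot: [[0.007, -0.969, -0.246], [-0.001, -0.246, 0.969], [-1.0, -0.007, -0.003]]
force: [-1.8, -0.4, 5.0]
width: 0.0004
```

Run:
```python
from track import *
ti=ctrl.state()['clock'];im,_,P=snap('side','h0.png');print(ti,mwin(im,P,np.load('bg.npy'),150))
s=ctrl.state();print(s['ee_pos'],s['force'],s['clock'])
```

```text
22.5667 (np.float64(151.45131404553527), np.float32(110.07012))
[0.61823777 0.05726554 0.05831208] [-0.96571465  0.18218828  3.80538029] 22.6167
```

move_arm:
  commands:
    - [[0, -0.0002, 0.0008, 0], [0, -0.0005, 0.002, 0], [0, -0.0008, 0.0032, 0], [0, -0.0011, 0.0043, 0], [0, -0.0013, 0.0051, 0], [0, -0.0014, 0.0056, 0], [0, -0.0015, 0.0058, 0], [0, -0.0015, 0.0058, 0], [0, -0.0015, 0.0058, 0]]

```text
clock: 23.37
ee_pos: [0.6186, 0.0632, 0.0585]
tool_rot: [[0.008, -0.969, -0.246], [-0.001, -0.246, 0.969], [-1.0, -0.007, -0.003]]
force: [-0.0, 0.2, 3.0]
width: 0.0
```

Run:
```python
from track import *
ti=ctrl.state()['clock'];im,_,P=snap('side','h1.png');print(ti,mwin(im,P,np.load('bg.npy'),152))
im,_,P=snap('scene','h1s.png')
s=ctrl.state();print(s['ee_pos'],s['force'],s['clock'])
```

```text
23.3667 (np.float64(157.85993100370666), np.float32(115.09586))
[0.61864253 0.06320228 0.05853091] [-0.71745779 -0.23861132  3.91319592] 23.4667
```

Run:
```python
from track import *
P=ctrl.camera_params('side');rr=np.arange(.092,.106,.003)
t,fr,_=pickle.load(open('side.pkl','rb'))
ld=lambda n:cv2.imread(n)[:,:,::-1].copy()
print('ang',list(range(138,176,2)));bg=np.load('bg.npy');print('bg',bg[138:176:2].astype(int))
def edges(p):  # half-level edges around the darkest
    s=p[130:185];k=s[5:45].argmin()+5;lo=s[k-1:k+2].mean()
    out=[]
    for st in (-1,1):
        j=k; 
        hi=np.max(s[max(0,k-14):k+1]) if st<0 else np.max(s[k:k+15])
        h=(lo+hi)/2
        while s[j]<h: j+=st
        out.append(130+j-st*(s[j]-h)/(s[j]-s[j-st]))
    return np.round(out,1),np.mean(out).round(2)
for n,f in [(f'{t[i]:.2f}',fr[i]) for i in range(len(t)) if 7.5<t[i]<7.72]+[(n,ld(f'pics/{n}.png')) for n in ('f0','f2','g0','h0','h1')]:
    p=polar(f,P,(.5285,.064),rr).mean(0);print(n,p[138:176:2].astype(int),edges(p))
```

```text
ang [138, 140, 142, 144, 146, 148, 150, 152, 154, 156, 158, 160, 162, 164, 166, 168, 170, 172, 174]
bg [234 234 232 230 225 221 218 216 216 216 216 216 216 216 216 216 216 215
 215]
7.52 [123 125 137 170 201 215 216 217 216 216 215 216 217 217 217 217 217 217
 216] (array([132.9, 144. ]), np.float64(138.47))
7.57 [209 169 131 119 121 124 138 168 196 210 214 216 216 215 215 216 217 217
 216] (array([139.6, 152. ]), np.float64(145.81))
7.62 [233 232 229 216 188 146 115 108 110 117 139 172 199 211 214 215 215 215
 215] (array([146.8, 159.4]), np.float64(153.1))
7.67 [234 232 231 228 224 218 208 189 158 126 108 107 112 123 146 177 199 210
 213] (array([153.5, 166.9]), np.float64(160.19))
7.72 [235 234 233 230 225 219 216 215 214 210 199 176 144 116 106 109 115 129
 152] (array([160.9, 173.6]), np.float64(167.26))
f0 [232 229 216 184 142 120 120 126 137 166 202 224 231 233 234 233 233 233
 233] (array([144.3, 156.5]), np.float64(150.45))
f2 [232 229 215 180 139 121 124 129 142 174 208 225 231 233 234 233 232 232
 233] (array([144.1, 156.2]), np.float64(150.15))
g0 [213 206 186 149 116 105 107 110 116 129 140 136 126 121 119 119 119 119
 119] (array([143.4, 155.1]), np.float64(149.27))
h0 [214 207 186 150 117 104 106 110 114 125 132 129 122 119 119 119 118 119
 120] (array([143.5, 154.9]), np.float64(149.17))
h1 [216 215 213 204 181 145 114 104 105 102  97  98 107 114 117 118 118 118
 119] (array([147.9, 162.2]), np.float64(155.08))
```

The new shadow was biasing that reading. The tongue's edge shows the platter moved as commanded and is now about 1° short. I'll ease it 1.4 mm more, settle, then lift very slowly.

move_arm:
  commands:
    - [[0, -0.0001, 0.0005, 0], [0, -0.0003, 0.001, 0], [0, -0.0004, 0.0014, 0], [0, -0.0004, 0.0014, 0], [0, -0.0004, 0.0014, 0], [0, -0.0004, 0.0014, 0]]

```text
clock: 23.97
ee_pos: [0.6187, 0.0647, 0.0585]
tool_rot: [[0.008, -0.969, -0.246], [-0.001, -0.246, 0.969], [-1.0, -0.007, -0.003]]
force: [-0.8, 0.1, 3.5]
width: -0.0002
```

```bash
cat >> track.py <<'E'
def ledge(im,P):
    p=polar(im,P,(.5285,.064),np.arange(.092,.106,.003)).mean(0);s=p[130:185]
    k=s[5:45].argmin()+5;h=160;j=k
    while s[j]<h:j-=1
    return 130+j+(s[j]-h)/(s[j]-s[j+1]),p[140:172:2].astype(int)
E
python3 - <<'E'
from track import *
P=ctrl.camera_params('side');t,fr,_=pickle.load(open('side.pkl','rb'))
print([round(ledge(fr[i],P)[0],2) for i in range(len(t)) if 7.58<t[i]<7.7],ledge(cv2.imread('pics/h1.png')[:,:,::-1].copy(),P)[0])
im,_,P=snap('side');print(ledge(im,P));s=ctrl.state();print(s['ee_pos'],s['force'],s['clock'])
E
```

```text
[np.float64(147.34), np.float64(153.93)] 147.22685354948044
(np.float64(148.42035281658173), array([216, 215, 211, 197, 168, 130, 108, 105, 103,  95,  92, 100, 111,
       117, 118, 119]))
[0.61864546 0.06464466 0.05848148] [ 0.34081066 -0.26541422  5.19918214] 24.0167
```

move_arm:
  commands:
    - [[-0.0005, 0, 0, 0], [-0.001, 0, 0, 0], [-0.0015, 0, 0, 0], [-0.002, 0, 0, 0], [-0.0025, 0, 0, 0], [-0.003, 0, 0, 0], [-0.0035, 0, 0, 0], [-0.004, 0, 0, 0], [-0.005, 0, 0, 0], [-0.006, 0, 0, 0], [-0.008, 0, 0, 0], [-0.012, 0, 0, 0], [-0.02, 0, 0, 0]]

```text
clock: 25.1
ee_pos: [0.6177, 0.0647, 0.0779]
tool_rot: [[0.006, -0.969, -0.246], [-0.001, -0.246, 0.969], [-1.0, -0.005, -0.003]]
force: [-0.6, 0.4, -0.3]
width: 0.0001
```

Run:
```python
from track import *
for i in range(4):
    im,_,P=snap('side',f'k{i}.png');print(ctrl.state()['clock'],ledge(im,P))
s=ctrl.state();print(s['ee_pos'],s['force'])
```

```text
25.15 (np.float64(148.6195006966591), array([214, 213, 210, 199, 171, 134, 108, 102, 100,  95,  93,  99, 109,
       115, 117, 118]))
25.2 (np.float64(148.61005824804306), array([214, 213, 210, 198, 171, 134, 109, 102, 100,  95,  92,  99, 109,
       115, 117, 118]))
25.25 (np.float64(148.5830433368683), array([214, 213, 210, 198, 171, 133, 108, 101, 100,  95,  92,  99, 109,
       115, 117, 118]))
25.3 (np.float64(148.61272144317627), array([214, 214, 211, 198, 171, 133, 108, 101, 100,  95,  92,  99, 109,
       115, 117, 118]))
[0.61918304 0.06468991 0.07952212] [-0.3940321   0.29522412 -0.03653645]
```

At rest, about 0.6° from the pointer. I'll go back to the earlier hover pose, where the calibration lighting applies, for a final like-for-like check.

move_arm:
  commands:
    - [[-0.03, 0, 0, 0], [-0.065, 0, 0, 0], [-0.1, 0.01, 0, 0], [-0.12, 0.04, 0, 0], [-0.12, 0.075, 0.001, 0], [-0.12, 0.11, 0.001, 0], [-0.12, 0.14, 0.001, 0], [-0.1, 0.16, 0.001, 0], [-0.08, 0.166, 0.002, 0], [-0.066, 0.166, 0.002, 0], [-0.066, 0.166, 0.002, 0], [-0.066, 0.166, 0.002, 0], [-0.066, 0.166, 0.002, 0]]

```text
clock: 26.38
ee_pos: [0.4578, 0.0259, 0.1449]
tool_rot: [[0.011, -0.969, -0.246], [-0.001, -0.246, 0.969], [-1.0, -0.01, -0.004]]
force: [1.5, -0.2, 0.2]
width: 0.0
```

Run:
```python
from track import *
for i in range(3):
    im,_,P=snap('side',f'm{i}.png');print(ctrl.state()['clock'],mwin(im,P,np.load('bg.npy'),155),ledge(im,P)[0])
w,_,P=snap('wrist','m_w.png');np.save('Pm.npy',P,allow_pickle=True)
s=ctrl.state();print(s['ee_pos'],s['force'])
# wrist: polar positions of stud top (z=.088) via grey template-free check: pixel of aligned nose/stud for comparison
C=np.array([.5326,.0628]);a=np.radians(155.8)
g=cv2.cvtColor(w,cv2.COLOR_RGB2GRAY);n0=cv2.imread('pics/n0.png',0)
pr=lambda im,P:polar(cv2.cvtColor(im,cv2.COLOR_GRAY2RGB),P,C,np.arange(.098,.108,.002))[:,140:182].mean(0)
print('now',pr(g,P)[::2].astype(int));print('n0 ',pr(n0,np.load('Pn.npy',allow_pickle=True).item())[::2].astype(int))
r=lambda q:np.array([q[188:204,275:308][...].min(2)>215])[0]
```

```text
26.4333 (np.float64(155.03525847523952), np.float32(102.59412)) 148.96314173936844
26.4833 (np.float64(155.0284969118202), np.float32(102.794945)) 148.95832377672195
26.5333 (np.float64(155.0354457404723), np.float32(102.899734)) 148.9583539366722
[0.45817142 0.02589488 0.14514125] [ 0.53578372 -0.01661961  0.02455791]
now [223 223 223 222 207 202  85  89 127  83  83  65 203 206 205 211 211 213
 210 212 214]
n0  [224 224 224 205 224 217 206 204 186 200  87  85 125  85  83  71 203 210
 206 212 213]
```

Both cameras agree the nose is on the pointer: side 155.03 against 155.2, and the wrist view has moved by the required 8°. I'll withdraw the hand and hand in.

move_arm:
  commands:
    - [[-0.03, 0, 0, 0], [-0.06, 0.01, -0.02, 0], [-0.09, 0.02, -0.05, 0], [-0.11, 0.02, -0.08, 0], [-0.12, 0.02, -0.11, 0], [-0.12, 0.02, -0.14, 0], [-0.12, 0.02, -0.15, 0], [-0.12, 0.02, -0.15, 0], [-0.12, 0.02, -0.15, 0]]

```text
clock: 27.33
ee_pos: [0.4741, -0.124, 0.2653]
tool_rot: [[0.011, -0.97, -0.245], [-0.0, -0.245, 0.97], [-1.0, -0.01, -0.003]]
force: [0.0, 0.6, -1.1]
width: 0.0002
```

Run:
```python
from track import *
im,_,P=snap('side','z0.png');print(mwin(im,P,np.load('bg.npy'),155),ledge(im,P)[0])
s=ctrl.state();print(s['clock'],s['ee_pos'],s['force'])
# reference still in place: match patch of first image around the body's top
a=cv2.imread('pics/side0.png');r=cv2.matchTemplate(im[175:230,265:320,::-1].copy(),a[182:222,272:312],cv2.TM_CCOEFF_NORMED);print('ref match',cv2.minMaxLoc(r)[1::2])
ctrl.finish_job()
```

```text
(np.float64(154.63643931974693), np.float32(93.64518)) 149.43371999263763
27.3833 [ 0.47391915 -0.12333117  0.26526557] [ 0.1536107   0.23062788 -0.5976333 ]
ref match (0.9399198889732361, (7, 7))
the job is handed in; nothing more can be done
```

The turntable runs freely, and it now rests with the nose within about half a degree of the pointer. However, the braking was not clean and needed a second touch.

- **Flick and coast:** I flicked the stud counter-clockwise to about 2.8 rad/s. It then coasted untouched for about 13 s, staying above 1.57 rad/s for roughly 8 s of that.
- **Brake:** One fingertip on the platter (about 6 N) stopped it from about 0.75 rad/s, roughly 1° short of the pointer. I eased it on by 1.4 mm with the finger still down.
- **What went wrong:** My first lift was too quick. It dragged the platter back by about 5°.
- **Correction:** I touched it again on the opposite side, eased it back into line with 3–5 N on it, and lifted slowly.
- **Final checks:** It was at rest with the hand clear. From the hover pose, the side camera read 155.0° against 155.2° at the pointer, and the wrist camera also showed it at about 0°. After I withdrew, the side camera gave slightly different values (about ±0.5°), which I put down to the changed shadows. The reference matched its starting image position exactly. I did not check the column or the other bench items in a final picture, but I saw no sign of contact with them.

I handed the job in at 27.4 s, within the 38 s limit.

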